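Put down the kickstand of a balancing stage robot and hold it upright

TASK

The little two-wheeled stage robot has tipped forward onto its rest posts. While it still leans there, flip the kickstand on its flank backwards over centre so that it drops all the way down, then take the frame by the rubber grab bar on top, raise it upright and keep holding it there by the bar so that its balance sensor can be zeroed: finish while holding, as it tips forward again if let go. Leave the other things on the table where they are.

Things in the scene. Friction and masses are not known exactly. Their poses are not given: they have to be found in the camera images.
- dock: plywood service plate 180 x 270 x 12 mm, fixed to the table, with the robot's two wheels chocked on it (120 mm diameter, 28 mm thick, centred 100 mm to either side, tops 132 mm above the table). Origin: centre of the plate's underside. Its x axis points to the robot's rear (away from the way it tips), y along the axle to its left, z up
- hub (a point): middle of the wheel axle, 72 mm above the table; the frame tips about the axle (the dock's y axis)
- frame: tipping frame: aluminium mast 30 mm deep, 64 mm wide, 175 mm high, heavy black battery on its front. Origin: middle of the axle; z up the mast, y along the axle (= dock y), x to its rear. Upright when z is vertical; starts leaning forward (towards dock -x) by about 0.55 rad on two rest posts; backward stop 0.2 rad past upright. About 1.2 kg, always tips forward if let go (1 to 4 N at the grab bar)
- grab_bar (a point): middle of the round black rubber grab bar on top of the frame: 18 mm diameter, 100 mm long, parallel to the axle, 225 mm up the mast from the axle. Axes as the frame's. 37 mm free height under the bar, between two 10 mm posts that stand 43 mm either side of the middle
- kickstand (a joint): kickstand angle against the frame, rad: 0 folded up beside the mast, 2.5 fully down behind. The foot moves up and back (dock +x), then down, about an axis parallel to the axle. Over centre is where the leg stands straight up (joint value = frame lean, about 0.55 at the start): short of it the heavy foot falls back, past it it falls all the way down and stays. Takes about 1 N near the foot
- kick_pivot (a point): pivot of the kickstand on the frame: 30 mm behind the mast's centre line, 68 mm to the left (dock +y) of the frame's middle, 70 mm up the mast from the axle
- kick_foot (a point): centre of the kickstand's rubber foot (a roller 22 mm diameter, 24 mm long along the axle direction), 135 mm from the pivot; the leg between is a flat bar 8 mm thick in its swing direction and 12 mm wide. Folded, the foot stands beside the mast head, 6 mm clear of the grab bar's left end; the leg's front is free
- driver_a: screwdriver lying on the table, bystander; origin at the centre of its underside
- wrench: steel wrench lying on the table, bystander; origin at the centre of its underside
- tape: roll of grey tape 90 mm across, 24 mm high, bystander; origin at the centre of its underside
- meter: grey multimeter 140 x 75 x 34 mm, bystander; origin at the centre of its underside
- adaptor: white power adaptor 85 x 55 x 40 mm, bystander; origin at the centre of its underside
- servo_box: cardboard box 70 x 100 x 50 mm, bystander; origin at the centre of its underside
- torch: dark metal torch 115 mm long, 36 mm high, bystander; origin at the centre of its underside

How it is judged (in metres and radians):
On the way, in this order (a step that is already met when the one before it is completed fails the run):
1. the kickstand is flipped fully down while the frame still leans forward (value of joint kickstand above 2.3 rad and angle between frame's own z axis and vertical above 0.25 rad), for 0.2 s.
2. the frame is held upright by the grab bar (angle between frame's own z axis and vertical below 0.08 rad and contact force between the fingers and frame above 0.4 N and distance between the grasp point and grab_bar below 0.06 m), for 0.5 s.
At the end, for the whole second after the job is handed in: the kickstand is fully down (joint above 2.3 rad), the frame is upright within 0.08 rad and still, and the fingers hold it (contact force above 0.4 N) with the grasp point within 60 mm of the middle of the grab bar (all of step 2 and value of joint kickstand above 2.3 rad and angular speed of frame below 0.05 rad/s); the arm keeps its last pose, push and grip.
It fails at once if another thing on the table is moved by more than 30 mm (distance of any of driver_a, wrench, tape, meter, adaptor, servo_box, torch from where it was at the start of the episode above 0.03 m).
It also fails if it takes over 51 s, if anything falls off the work surface, if the arm or the gripper's body presses on something with over 40 N, if the wrist force passes 120 N, or if a joint passes its speed limit or range.

ROBOT

A 6-joint arm with a two-finger parallel gripper is mounted at the origin on the work surface. World frame = base frame: x ahead of the robot, y to its left, z up, the work surface at z = 0. Lengths are in mm, angles in rad, forces in N, time in s.
With the tool pointing down it reaches from about 325 to 750 mm from the base axis. Payload 7.6 kg.
Tool frame: the origin (TCP) lies where the fingers leave the gripper's body, on its centre line; the fingertips stand 73 mm ahead of it and the grasp point (between the pads) lies 54 mm ahead of it; z points along the fingers, y is the direction in which the jaws open and shut (so a half turn about z gives the same grasp; the last joint's range is limited). The gripper opens to 85 mm and grips with 20 to 120 N. Pads are 22 mm wide; open, the fingers measure 114 mm over their backs; the gripper's body (76 mm by 85 mm) begins 54 mm behind the grasp point. The pads swing forward as they close: fully open they stand 13 mm farther back than shut.
Start: joints at [-1.284, 0.052, 1.401, -0, 1.689, -0.07], TCP at [183.394, -491.94, 303.923] pointing down, gripper open.
Joint ranges: [-2.9, 2.9], [-0.91, 2.17], [0.12, 2.37], [-1.06, 4.2], [0.26, 2.73], [-2.93, 2.93]. Speed limits (rad/s): [2.57, 2.57, 3.01, 3.14, 3.14, 3.14].

INTERFACE

Orientations are given as a unit quaternion [w, x, y, z].
In Python, from station import robot gives the robot as it stands.
- The arm moves only by the tool jog_arm, never from a script. Its argument "targets" is a list that holds one entry, the list of rows, each a list of 7 numbers: the gripper command: -1 is shut, 1 is fully open, values between are in proportion, then the shift along the tool's x, y, z in m, then the turn, a rotation vector about the tool's x, y, z in degrees. In form: [[[fingers, x, y, z, ax, ay, az], ...]]. A call has 1 to 8 rows; each row is the pose to reach, as a shift and turn from the pose commanded when the call began, along the tool's axes at that moment; what a row does not reach only later rows make up. A row lasts 1/10 s, in which the tool goes at most 50 mm and 8.59 degrees, less where a joint would pass 70% of its speed; a pose out of reach is approached as far as the arm can. A call with a gripper value outside its range is refused whole. The fingers move at their own pace and stop on an object; "squeeze" is the grip in N (left out, the last holds). Time passes only in rows, so rows that repeat a pose let the fingers close. It gives the time, the measured TCP pose, the force and the opening at its end, in the units of the state.
- robot.observe(): the state, without advancing time (a new reading comes with each control period).
- robot.capture(name): name is "scene" or "side" or "wrist"; returns a dict with "frame" (480x640x3 uint8, red, green, blue), "vertical_fov" (degrees; the focal length in pixels is half the picture's height over the tangent of half this angle, whatever the lens; pixels are square), "cx", "cy" (the principal point, pixels), "R" (3x3) and "t" (3): a world point X has camera coordinates R X + t. Camera axes: x right, y down, z forward; pixel columns grow to the right and rows downward; lengths in mm; the calibration is good to about 2 mm. The wrist camera is an equidistant fisheye: a pixel r from the principal point sees the ray r / f radians off the axis. A picture is of the moment at which its call begins. There is no depth.
- robot.close_job(): hands the job in, once; it reports no verdict.
The state is a dict: "time_s": time; "qpos": joint angles; "dq": joint speeds; "tau": joint torques, N m; "tool_pos": TCP position; "tool_rot": TCP orientation; "contact_force": force on the tool from outside, world axes, zero at the start; "wrist_torque": the same for the moment, N m; "gripper_width": finger opening in mm.
Only numpy, scipy, OpenCV 4.12 (cv2) and the standard library are available. Lean on these libraries where they do the work, as an engineer would, in place of code of your own. Each camera call takes 0.05 s, during which the arm holds its last target. There are 200 camera calls.

## Working session

There is one attempt and no reset: what is moved stays moved. The work goes in short steps, Python scripts to look and compute and a tool call to move; the robot and the scene stay as the last step left them, time stands still between calls to the robot, and variables do not carry over. Pictures are saved under pics/ and viewed, about 8 in all and at most 12, crops included, and the job is handed in when it is done.

Besides the shell and the picture viewer there is one more tool, called after "Emit:" as name([rows], argument=value, ...), one row to a line, values as JSON. jog_arm: Moves the arm, as the interface text tells. Its arguments: {"type":"object","properties":{"targets":{"type":"array"},"squeeze":{"type":"number"}},"required":["targets"]}

```bash
mkdir -p pics; ls
cat > h.py <<'E'
import numpy as np, cv2
from station import robot
def cap(n,f):
    c=robot.capture(n); cv2.imwrite(f'pics/{f}.png',cv2.cvtColor(c['frame'],cv2.COLOR_RGB2BGR))
    np.savez(f'pics/{f}.npz',**c); return c
def ray(c,u,v):
    R=np.array(c['R']);t=np.array(c['t']); f=240/np.tan(np.radians(float(c['vertical_fov']))/2)
    d=np.array([(u-c['cx'])/f,(v-c['cy'])/f,1.]); return -R.T@t, R.T@d/np.linalg.norm(d)
def proj(c,X):
    p=np.array(c['R'])@np.array(X)+np.array(c['t']);f=240/np.tan(np.radians(float(c['vertical_fov']))/2)
    return f*p[0]/p[2]+c['cx'], f*p[1]/p[2]+c['cy']
def plane(c,u,v,z):
    o,d=ray(c,u,v); return o+d*(z-o[2])/d[2]
def tri(c1,p1,c2,p2):
    o1,d1=ray(c1,*p1);o2,d2=ray(c2,*p2)
    s=np.linalg.lstsq(np.c_[d1,-d2],o2-o1,rcond=None)[0]
    a=o1+d1*s[0];b=o2+d2*s[1]; return (a+b)/2,np.linalg.norm(a-b)
E
python3 - <<'E'
from h import *
for n in('scene','side'):
    c=cap(n,n+'0'); print(n,c['vertical_fov'],c['cx'],c['cy'],-np.array(c['R']).T@c['t'],np.array(c['R'])[2])
print(robot.observe())
E
```

```text
pics
scene 42.111395638675525 327.10737218245697 240.84374453171745 [1173.82911997 -477.5049255  1249.1759347 ] [-0.48017099  0.35145501 -0.80368849]
side 47.79008786349306 324.58520696757574 239.44951937894706 [ 250.45908729 1119.41312013  838.19249882] [ 0.21893478 -0.84182057 -0.49336163]
{'time_s': 0.1, 'qpos': array([-1.28428539e+00,  5.27387912e-02,  1.40163493e+00, -7.46137191e-06,
        1.68859257e+00, -7.03117158e-02]), 'dq': array([ 5.62176456e-05, -8.48083841e-04, -3.98861303e-03, -6.30759234e-04,
        1.12851821e-03,  7.45781457e-04]), 'tau': array([ 1.60252614e-03, -3.82583249e+01, -3.60987103e+01, -1.79639795e-05,
        4.79783586e-03, -3.89699971e-05]), 'tool_pos': array([ 183.34751193, -491.76053631,  303.16896354]), 'tool_rot': array([-6.82414802e-04,  9.84126716e-01,  1.77465869e-01, -7.77843519e-05]), 'contact_force': array([ 0.50436924, -0.32813115, -0.43604468]), 'wrist_torque': array([-0.04616742, -0.02202778, -0.02496326]), 'gripper_width': 85.4769446995779}
```

View pics/scene0.png

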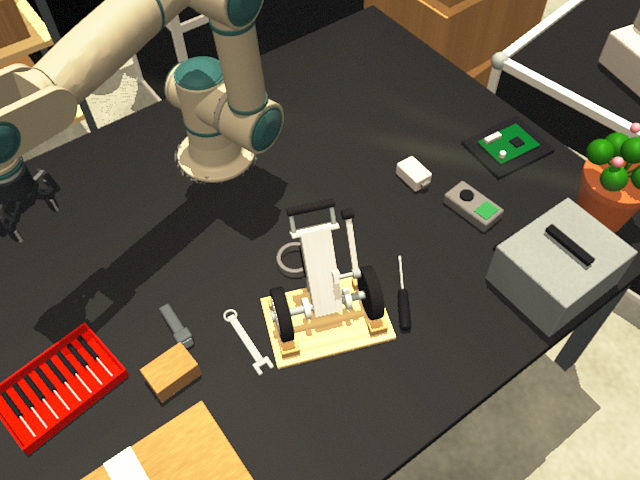

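View pics/side0.png

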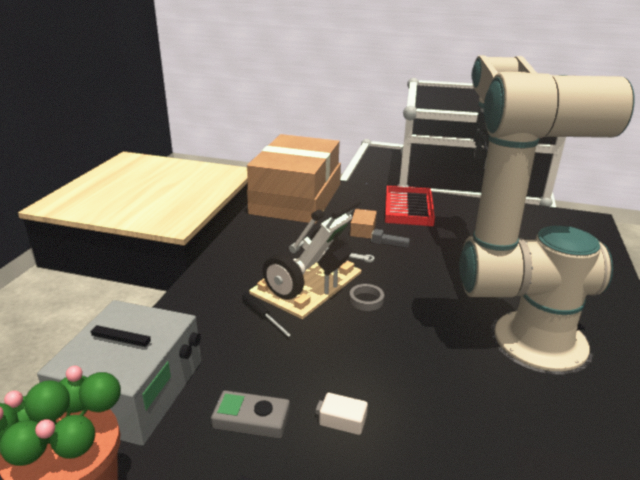

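The scene view shows the frame leaning towards the arm base: bar at about (290–335, 207), foot (348,214), plate corners near (262,290), (395,341), (277,363). The side view shows the same thing, but small.

Run:
```python
from h import *
a=cv2.imread('pics/scene0.png');b=cv2.imread('pics/side0.png')
A=cv2.resize(a[190:370,250:410],None,fx=2.45,fy=3.2*0+2.45,interpolation=cv2.INTER_CUBIC)
B=cv2.resize(b[195:325,240:400],None,fx=2.45,fy=2.45,interpolation=cv2.INTER_CUBIC)
H=max(A.shape[0],B.shape[0]);o=np.zeros((H,A.shape[1]+B.shape[1],3),np.uint8);o[:A.shape[0],:A.shape[1]]=A;o[:B.shape[0],A.shape[1]:]=B
cv2.imwrite('pics/z0.png',o);print(o.shape)
c=np.load('pics/scene0.npz')
hsv=cv2.cvtColor(a,cv2.COLOR_BGR2HSV)
m=cv2.inRange(hsv,(12,50,90),(35,255,255));m[:255]=0;m[:,:255]=0;m[375:]=0;m[:,400:]=0
m=cv2.morphologyEx(m,cv2.MORPH_CLOSE,np.ones((5,5)))
pts=cv2.findNonZero(m)[:,0]
h=cv2.convexHull(pts);
ap=cv2.approxPolyDP(h,4,True)[:,0];print(ap.tolist())
P=np.array([plane(c,u,v,12) for u,v in h[:,0]])[:,:2].astype(np.float32)
print(cv2.minAreaRect(P))
for p in ap: print(p,plane(c,*p,12).round(1))
```

```text
(441, 784, 3)
[[396, 337], [278, 369], [260, 298], [303, 255], [356, 255]]
((566.01806640625, -50.304779052734375), (272.26324462890625, 276.3452453613281), 69.00227355957031)
[396 337] [738.8  27.7  12. ]
[278 369] [ 646.  -224.6   12. ]
[260 298] [ 473.7 -158.9   12. ]
[303 255] [433.9  -8.9  12. ]
[356 255] [511.   94.2  12. ]
```

View pics/z0.png

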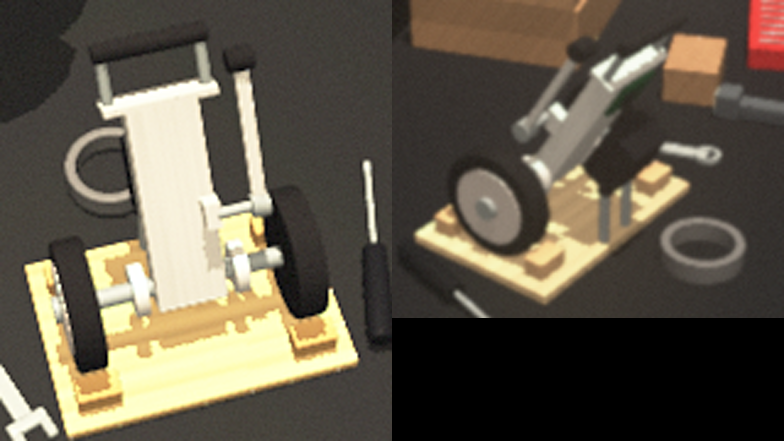

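Zoom: plate top corners in scene px (395,337), (279,365.5), (261,298). Bar ends (288,210.5) and (334.5,203.5), foot (347.6,213.3); foot in side view (316.7,214.2). I'll check the model against these.

```bash
cat >> h.py <<'E'
def model(x,y,yaw,lean,k=0.):
    ex=np.array([np.cos(yaw),np.sin(yaw),0]);ey=np.array([-np.sin(yaw),np.cos(yaw),0]);ez=np.array([0,0,1.])
    D=np.array([x,y,0]); H=D+72*ez
    fx=np.cos(lean)*ex+np.sin(lean)*ez; fz=-np.sin(lean)*ex+np.cos(lean)*ez
    F=lambda a,b,c:H+a*fx+b*ey+c*fz
    P=dict(hub=H,bar=F(0,0,225),barL=F(0,50,225),barR=F(0,-50,225),piv=F(30,68,70),ex=ex,ey=ey,fx=fx,fz=fz)
    P['foot']=P['piv']+135*(np.cos(k)*fz+np.sin(k)*fx)
    P['rl']=D+90*ex+135*ey+12*ez;P['rr']=D+90*ex-135*ey+12*ez;P['fr']=D-90*ex-135*ey+12*ez
    return P
E
python3 - <<'E'
from h import *
from scipy.optimize import least_squares
s=np.load('pics/scene0.npz');d=np.load('pics/side0.npz')
ob=[(s,'rl',395.3,336.9),(s,'rr',279.4,365.5),(s,'fr',261,298.2),(s,'barR',288,210.5),(s,'barL',334.5,203.5),(s,'foot',347.6,213.3),(s,'piv',356.5,274),(d,'foot',316.7,214.2),(d,'piv',293.5,248)]
print('tri foot',tri(s,(347.6,213.3),d,(316.7,214.2)))
def r(p):
    M=model(p[0],p[1],p[2],p[3]); return np.array([np.subtract(proj(c,M[k]),(u,v)) for c,k,u,v in ob]).ravel()
o=least_squares(r,[608,-67,-.36,.55],x_scale=[10,10,.1,.1],loss='soft_l1');print(o.x);print(o.fun.reshape(-1,2).round(1))
M=model(*o.x)
for k in M:print(k,M[k].round(3))
E
```

```text
tri foot (array([554.36954239,  28.49983375, 263.55603946]), np.float64(0.7143713827414011))
[ 6.06323463e+02 -6.38237501e+01 -3.71751243e-01  5.51544377e-01]
[[ 1.4 -0.2]
 [-1.8  1.2]
 [-0.3 -0.7]
 [-0.4  1.6]
 [ 0.3 -1.5]
 [ 0.5  0.4]
 [-0.1 -1. ]
 [-0.1  0.5]
 [ 0.1 -0.5]]
hub [606.323 -63.824  72.   ]
bar [496.476 -20.997 263.636]
barL [514.639  25.588 263.636]
barR [478.314 -67.581 263.636]
piv [620.656   3.574 147.34 ]
ex [ 0.932 -0.363  0.   ]
ey [0.363 0.932 0.   ]
fx [ 0.794 -0.309  0.524]
fz [-0.488  0.19   0.852]
foot [554.747  29.27  262.322]
rl [739.214  29.262  12.   ]
rr [ 641.137 -222.295   12.   ]
fr [ 473.433 -156.91    12.   ]
```

Fit residuals are ≤1.6 px (about 3 mm) and the lean comes out at 0.55, matching the spec. Next: shut the fingers, go above the plate, then come down in front of the foot.

```bash
cat >> h.py <<'E'
from scipy.spatial.transform import Rotation as Ro
DK=(606.3,-63.8,-.372)
def delta(dx,dy,z,tilt=0.,gp=None,base=None):
    """TCP target in dock x,y and world z (mm), tool in-plane lean tilt; gp: offset ahead of TCP that should lie at target"""
    M=model(*DK,tilt); R1=np.c_[M['ey'],M['fx'],-M['fz']]
    p=np.array([DK[0],DK[1],0])+dx*M['ex']+dy*M['ey']+[0,0,z]
    if gp: p=p-gp*R1[:,2]
    if base is None:
        o=robot.observe();q=o['tool_rot'];R0=Ro.from_quat([q[1],q[2],q[3],q[0]]).as_matrix();p0=o['tool_pos']
    else:p0,R0=base
    s=R0.T@(p-p0)/1000;w=np.degrees(Ro.from_matrix(R0.T@R1).as_rotvec())
    print('delta',s.round(4),w.round(2)); return p,R1
def where():
    o=robot.observe();M=model(*DK,0);r=np.array(o['tool_pos'])-[DK[0],DK[1],0]
    q=o['tool_rot'];z=Ro.from_quat([q[1],q[2],q[3],q[0]]).as_matrix()[:,2]
    print('t',o['time_s'],'TCP dock',(r@M['ex']).round(1),(r@M['ey']).round(1),r[2].round(1),'tilt',np.arctan2(z@M['ex'],-z[2]).round(3),'F',np.array(o['contact_force']).round(1),'w',round(o['gripper_width'],1))
E
python3 - <<'E'
from h import *
delta(-124,74,400)
E
```

```text
delta [ 0.5026 -0.3912 -0.0963] [-7.000e-02 -4.000e-02 -4.824e+01]
```

Emit:
jog_arm([
  [[-1,0,0,-0.05,0,0,0],[-1,0,0,-0.097,0,0,0],[-1,0.03,-0.025,-0.097,0,0,-6],[-1,0.06,-0.05,-0.097,0,0,-12],[-1,0.095,-0.075,-0.097,0,0,-18],[-1,0.13,-0.1,-0.097,0,0,-24],[-1,0.165,-0.128,-0.097,0,0,-30],[-1,0.2,-0.156,-0.097,0,0,-36]],
], squeeze=40)

```text
time_s: 0.9
tool_pos: [316.8, -274.3, 400.5]
tool_rot: [-0.0, 0.88, 0.475, -0.0]
contact_force: [0.6, -0.3, 0.2]
gripper_width: 0.3
```

Run:
```python
from h import *
where();delta(-124,74,400)
```

```text
t 0.9 TCP dock -193.2 -301.3 400.5 tilt -0.0 F [ 0.6 -0.3  0.2] w 0.3
delta [ 0.3815 -0.0105  0.0006] [-2.000e-02 -1.000e-02 -1.202e+01]
```

Emit:
jog_arm([
  [[-1,0.045,-0.001,0,0,0,-2],[-1,0.09,-0.002,0,0,0,-4],[-1,0.14,-0.003,0,0,0,-6],[-1,0.19,-0.005,0,0,0,-8],[-1,0.24,-0.006,0,0,0,-10],[-1,0.29,-0.008,0,0,0,-12],[-1,0.34,-0.009,0,0,0,-12],[-1,0.3815,-0.0105,0,0,0,-12]],
])

```text
time_s: 1.7
tool_pos: [519.2, 50.3, 400.2]
tool_rot: [-0.0, 0.827, 0.563, -0.0]
contact_force: [-0.2, -0.1, -0.4]
gripper_width: 0.2
```

Emit:
jog_arm([
  [[-1,0,0,0,0,0,0],[-1,0,0,0,0,0,0]],
])

```text
time_s: 1.9
tool_pos: [518.6, 48.3, 400.0]
tool_rot: [-0.0, 0.826, 0.563, -0.001]
contact_force: [1.3, 0.2, -0.1]
gripper_width: -0.2
```

Run:
```python
from h import *
where();delta(-124,74,318)
s=cap('scene','s1');d=cap('side','d1')
a=cv2.imread('pics/s1.png');b=cv2.imread('pics/d1.png')
A=cv2.resize(a[130:290,250:410],(390,390),interpolation=cv2.INTER_CUBIC);B=cv2.resize(b[150:310,240:400],(390,390),interpolation=cv2.INTER_CUBIC)
cv2.imwrite('pics/z1.png',np.hstack([A,B]))
```

```text
t 1.9 TCP dock -122.5 72.6 400.0 tilt -0.002 F [ 1.3  0.2 -0.1] w -0.2
delta [ 0.0015 -0.0014  0.082 ] [-0.09  0.06 -0.15]
```

View pics/z1.png

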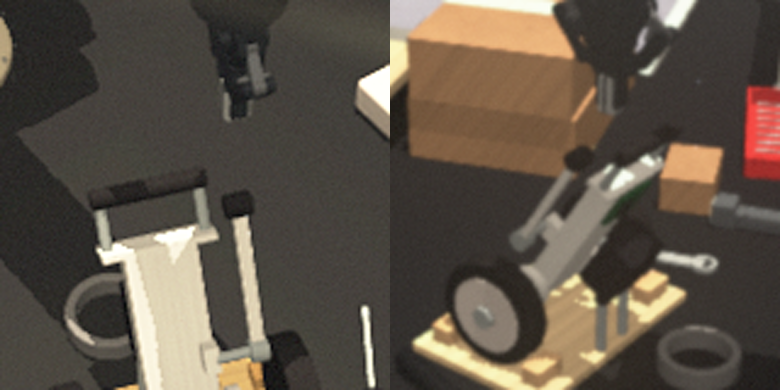

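The closed fingers hang ahead of and slightly left of the bar end, in line with the foot (tips at about px (346,177) in the scene view). I'll lower them and push rearward.

Emit:
jog_arm([
  [[-1,0.0015,-0.0015,0.03,0,0,0],[-1,0.0015,-0.0015,0.055,0,0,0],[-1,0.0015,-0.0015,0.075,0,0,0],[-1,0.0015,-0.0015,0.082,0,0,0],[-1,0.0015,-0.0015,0.082,0,0,0]],
])

```text
time_s: 2.5
tool_pos: [517.2, 48.8, 318.6]
tool_rot: [-0.0, 0.827, 0.562, -0.0]
contact_force: [-0.1, -0.6, -0.3]
gripper_width: 0.1
```

Emit:
jog_arm([
  [[-1,0,0.01,0,0,0,0],[-1,0,0.02,0,0,0,0],[-1,0,0.03,0,0,0,0],[-1,0,0.04,0,0,0,0],[-1,0,0.05,0,0,0,0],[-1,0,0.05,0,0,0,0]],
])

```text
time_s: 3.1
tool_pos: [565.2, 30.8, 318.3]
tool_rot: [-0.0, 0.827, 0.562, -0.0]
contact_force: [0.3, 0.2, -0.2]
gripper_width: -0.3
```

Run:
```python
from h import *
where()
s=cap('scene','s2');d=cap('side','d2')
a=cv2.imread('pics/s2.png');b=cv2.imread('pics/d2.png')
A=cv2.resize(a[130:290,250:410],(390,390),interpolation=cv2.INTER_CUBIC);B=cv2.resize(b[150:310,240:400],(390,390),interpolation=cv2.INTER_CUBIC)
cv2.imwrite('pics/z2.png',np.hstack([A,B]))
```

```text
t 3.1 TCP dock -72.7 73.2 318.3 tilt -0.0 F [ 0.3  0.2 -0.2] w -0.3
```

View pics/z2.png

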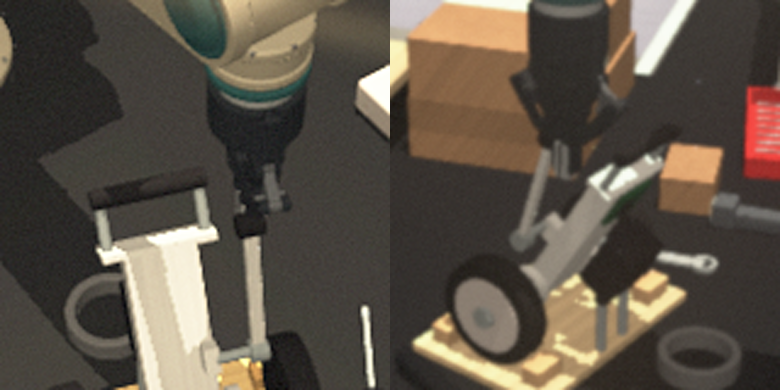

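The foot has moved rearward with the fingers: the leg now stands steeper in the side view, from (520,240) to (548,150). I'll keep pushing.

Emit:
jog_arm([
  [[-1,0,0.012,-0.002,0,0,0],[-1,0,0.024,-0.004,0,0,0],[-1,0,0.036,-0.004,0,0,0],[-1,0,0.048,-0.004,0,0,0],[-1,0,0.06,-0.004,0,0,0],[-1,0,0.072,-0.004,0,0,0],[-1,0,0.082,-0.004,0,0,0],[-1,0,0.082,-0.004,0,0,0]],
])

```text
time_s: 4.0
tool_pos: [640.7, 1.0, 322.3]
tool_rot: [-0.0, 0.827, 0.562, -0.0]
contact_force: [-0.1, -0.4, 0.0]
gripper_width: -0.4
```

Emit:
jog_arm([
  [[-1,0,0,0,0,0,0],[-1,0,0,0,0,0,0],[-1,0,0,0,0,0,0],[-1,0,0,0,0,0,0]],
])

```text
time_s: 4.4
tool_pos: [640.1, 1.4, 323.1]
tool_rot: [0.0, 0.827, 0.562, 0.0]
contact_force: [-0.3, 0.2, 0.7]
gripper_width: 0.1
```

Run:
```python
from h import *
where()
s=cap('scene','s3');d=cap('side','d3')
a=cv2.imread('pics/s3.png');b=cv2.imread('pics/d3.png')
A=cv2.resize(a[170:370,240:440],(390,390),interpolation=cv2.INTER_CUBIC);B=cv2.resize(b[150:310,240:400],(390,390),interpolation=cv2.INTER_CUBIC)
cv2.imwrite('pics/z3.png',np.hstack([A,B]))
```

```text
t 4.4 TCP dock 7.8 73.1 323.1 tilt 0.0 F [-0.3  0.2  0.7] w 0.1
```

View pics/z3.png

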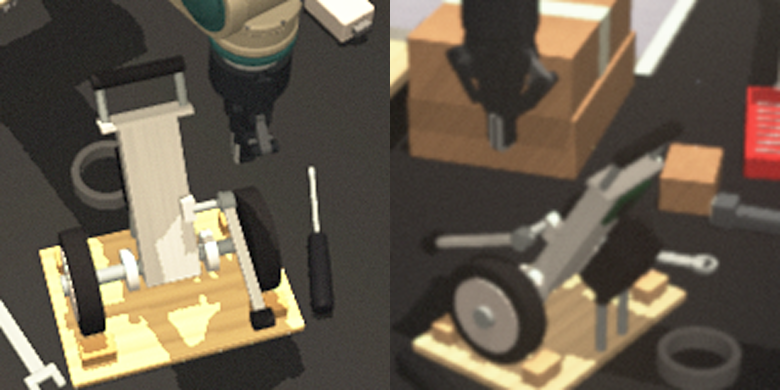

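The leg has gone over to the rear: foot near (434,243) in the side crop, (262,318) in the scene crop. I'll check it against the predicted position for 2.5 rad and plan the grasp.

Run:
```python
from h import *
s=np.load('pics/s3.npz');d=np.load('pics/d3.npz')
ps=(240+262/1.95,170+318/1.95);pd=(240+(434-390)/2.4375,150+243/2.4375)
X,g=tri(s,ps,d,pd);print(ps,pd,X.round(1),g)
for k in(2.1,2.3,2.5):
    M=model(*DK,.5515,k);print(k,M['foot'].round(1),np.round(proj(s,M['foot']),1),np.round(proj(d,M['foot']),1))
M=model(*DK,.5515);r=M['bar']-[DK[0],DK[1],0];print('bar dock',r@M['ex'],r@M['ey'],r[2])
# chain: up+back, tilt, approach
B1=delta(-160,0,420,.3)
B2=delta(-118,0,263.6,.5515,gp=54+75,base=B1)
delta(-118,0,263.6,.5515,gp=54,base=B2)
```

```text
(374.35897435897436, 333.0769230769231) (258.05128205128204, 249.69230769230768) [734.6 -37.5  97.5] 1.1935060350865916
2.1 [746.4 -45.5 150.4] [376.2 326.7] [254.  230.4]
2.3 [744.4 -44.7 123.5] [375.1 332.2] [255.  239.5]
2.5 [737.6 -42.   97.6] [373.3 335.1] [257.4 248.7]
bar dock -117.89222112251575 -3.2946994945087004e-15 263.6413947945481
delta [-0.0737 -0.1676 -0.097 ] [-17.18   0.04  -0.23]
delta [ 0.     -0.0382  0.0369] [-14.41   0.     0.  ]
delta [0.    0.    0.075] [0. 0. 0.]
```

Kickstand confirmed: triangulated foot z is 97.5 against 97.6 predicted for 2.5 rad. Now to the bar, opening the gripper on the way.

Emit:
jog_arm([
  [[1,0,0,-0.045,0,0,0],[1,0,-0.01,-0.09,0,0,0],[1,-0.02,-0.045,-0.097,-4,0,0],[1,-0.037,-0.08,-0.097,-8,0,0],[1,-0.055,-0.115,-0.097,-12,0,0],[1,-0.074,-0.15,-0.097,-17,0,0],[1,-0.074,-0.168,-0.097,-17,0,0],[1,-0.074,-0.168,-0.097,-17,0,0]],
])

```text
time_s: 5.3
tool_pos: [454.9, -5.4, 421.3]
tool_rot: [0.123, 0.817, 0.556, 0.084]
contact_force: [-0.2, -0.1, 0.1]
gripper_width: 85.2
```

Emit:
jog_arm([
  [[1,0,-0.015,0.01,-5,0,0],[1,0,-0.03,0.025,-10,0,0],[1,0,-0.038,0.037,-14.5,0,0],[1,0,-0.038,0.037,-14.5,0,0],[1,0,-0.038,0.037,-14.5,0,0]],
])

```text
time_s: 5.8
tool_pos: [433.6, 3.6, 374.2]
tool_rot: [0.224, 0.796, 0.541, 0.152]
contact_force: [0.6, 1.0, -0.0]
gripper_width: 85.2
```

Run:
```python
from h import *
where()
delta(-118,0,263.6,.5515,gp=54)
s=cap('scene','s4');d=cap('side','d4')
c=cap('wrist','w4');print(c['vertical_fov'],c['cx'],c['cy'])
a=cv2.imread('pics/s4.png');b=cv2.imread('pics/d4.png');w=cv2.imread('pics/w4.png')
A=cv2.resize(a[110:290,230:410],(390,390),interpolation=cv2.INTER_CUBIC);B=cv2.resize(w,(400,300))
o=np.zeros((390,790,3),np.uint8);o[:,:390]=A;o[:300,390:]=B
cv2.imwrite('pics/z4.png',o)
```

```text
t 5.8 TCP dock -185.4 0.0 374.2 tilt 0.549 F [ 0.6  1.  -0. ] w 85.2
delta [ 0.0001 -0.0003  0.0755] [-0.16  0.11 -0.19]
65.70646984690485 321.1836408177046 234.7000885125915
```

View pics/z4.png

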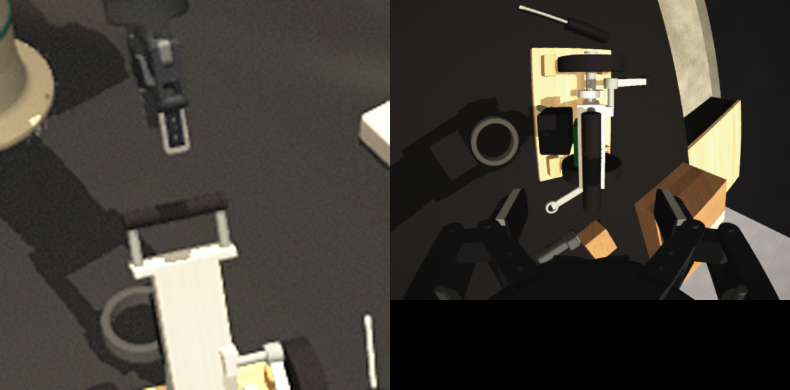

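The bar lies centred between the open fingers in the wrist view (bar column ~590, fingers 512 and 672). Advance and grip.

Emit:
jog_arm([
  [[1,0,0,0.03,0,0,0],[1,0,0,0.055,0,0,0],[1,0,0,0.07,0,0,0],[1,0,0,0.075,0,0,0],[1,0,0,0.075,0,0,0]],
])

```text
time_s: 6.45
tool_pos: [470.0, -11.2, 309.5]
tool_rot: [0.224, 0.796, 0.541, 0.152]
contact_force: [-0.3, -0.5, 0.6]
gripper_width: 85.3
```

Emit:
jog_arm([
  [[-1,0,0,0,0,0,0],[-1,0,0,0,0,0,0],[-1,0,0,0,0,0,0],[-1,0,0,0,0,0,0],[-1,0,0,0,0,0,0],[-1,0,0,0,0,0,0],[-1,0,0,0,0,0,0],[-1,0,0,0,0,0,0]],
], squeeze=60)

```text
time_s: 7.25
tool_pos: [470.6, -11.2, 311.1]
tool_rot: [0.226, 0.795, 0.541, 0.154]
contact_force: [8.4, -3.3, 1.7]
gripper_width: 15.9
```

Run:
```python
from h import *
where()
# arc about the axle from the present pose, tilt 0.55->0
o=robot.observe();q=o['tool_rot'];R0=Ro.from_quat([q[1],q[2],q[3],q[0]]).as_matrix();p0=np.array(o['tool_pos'])
M=model(*DK,0);H=M['hub']
for a in np.linspace(0,.55,15)[1:]:
    Q=Ro.from_rotvec(M['ey']*a).as_matrix()
    print(np.round(R0.T@(H+Q@(p0-H)-p0)/1000,4),np.round(np.degrees(R0.T@(M['ey']*a)),1))
```

```text
t 7.25 TCP dock -145.5 -0.3 311.1 tilt 0.555 F [ 8.4 -3.3  1.7] w 15.9
[0.     0.011  0.0003] [ 2.3 -0.  -0. ]
[0.0001 0.022  0.001 ] [ 4.5 -0.  -0. ]
[0.0001 0.0329 0.0022] [ 6.8 -0.  -0. ]
[0.0002 0.0438 0.0038] [ 9. -0. -0.]
[0.0002 0.0546 0.0058] [11.3 -0.  -0. ]
[0.0003 0.0653 0.0083] [13.5 -0.1 -0. ]
[0.0003 0.0759 0.0112] [15.8 -0.1 -0. ]
[0.0003 0.0864 0.0144] [18.  -0.1 -0. ]
[0.0004 0.0968 0.0181] [20.3 -0.1 -0. ]
[0.0004 0.107  0.0222] [22.5 -0.1 -0. ]
[0.0005 0.117  0.0267] [24.8 -0.1 -0. ]
[0.0005 0.1269 0.0316] [27.  -0.1 -0. ]
[0.0006 0.1365 0.0369] [29.3 -0.1 -0. ]
[0.0006 0.146  0.0425] [31.5 -0.1 -0. ]
```

Gripped (opening 15.9 mm on the 18 mm rubber bar). Now raise it along the arc, half first, then check.

Emit:
jog_arm([
  [[-1,0,0.011,0.0003,2.3,0,0],[-1,0,0.022,0.001,4.5,0,0],[-1,0,0.033,0.002,6.8,0,0],[-1,0,0.044,0.004,9,0,0],[-1,0,0.0545,0.006,11.3,0,0],[-1,0,0.065,0.008,13.5,0,0],[-1,0,0.076,0.011,15.8,0,0],[-1,0,0.076,0.011,15.8,0,0]],
])

```text
time_s: 8.05
tool_pos: [536.3, -36.7, 342.0]
tool_rot: [0.113, 0.819, 0.557, 0.078]
contact_force: [-4.0, 3.3, 8.3]
gripper_width: 16.1
```

Run:
```python
from h import *
where()
o=robot.observe();q=o['tool_rot'];R0=Ro.from_quat([q[1],q[2],q[3],q[0]]).as_matrix();p0=np.array(o['tool_pos'])
M=model(*DK,0);H=M['hub'];r=p0+54*R0[:,2]-H
lean=np.arctan2(-r@M['ex'],r[2]);print('grasp pt radius',np.hypot(r@M['ex'],r[2]),'lean',lean)
for a in lean*np.arange(1,8)/7:
    Q=Ro.from_rotvec(M['ey']*a).as_matrix()
    print(np.round(R0.T@(H+Q@(p0-H)-p0)/1000,4),np.round(np.degrees(R0.T@(M['ey']*a)),1))
```

```text
t 8.05 TCP dock -75.0 -0.2 342.0 tilt 0.276 F [-4.   3.3  8.3] w 16.1
grasp pt radius 226.25078208138004 lean 0.2699825786033875
[0.     0.0108 0.0003] [ 2.2 -0.   0. ]
[0.0001 0.0216 0.0009] [ 4.4 -0.   0. ]
[0.0001 0.0323 0.002 ] [ 6.6 -0.   0. ]
[0.0002 0.043  0.0035] [ 8.8 -0.   0. ]
[0.0002 0.0537 0.0054] [11. -0.  0.]
[0.0003 0.0642 0.0078] [13.3 -0.1  0. ]
[0.0003 0.0747 0.0105] [15.5 -0.1  0. ]
```

Emit:
jog_arm([
  [[-1,0,0.011,0.0003,2.2,0,0],[-1,0,0.0215,0.001,4.4,0,0],[-1,0,0.0325,0.002,6.6,0,0],[-1,0,0.043,0.0035,8.8,0,0],[-1,0,0.0535,0.0055,11,0,0],[-1,0,0.064,0.008,13.3,0,0],[-1,0,0.0745,0.0105,15.5,0,0],[-1,0,0.0745,0.0105,15.5,0,0]],
])

```text
time_s: 8.85
tool_pos: [605.9, -63.7, 352.7]
tool_rot: [0.002, 0.827, 0.563, 0.003]
contact_force: [-0.1, 4.6, 10.2]
gripper_width: 16.0
```

Emit:
jog_arm([
  [[-1,0,0,0,0,0,0],[-1,0,0,0,0,0,0],[-1,0,0,0,0,0,0],[-1,0,0,0,0,0,0],[-1,0,0,0,0,0,0],[-1,0,0,0,0,0,0],[-1,0,0,0,0,0,0],[-1,0,0,0,0,0,0]],
])

```text
time_s: 9.65
tool_pos: [604.9, -63.3, 352.7]
tool_rot: [0.003, 0.826, 0.563, 0.003]
contact_force: [-0.1, 3.4, 10.0]
gripper_width: 16.0
```

Run:
```python
from h import *
where()
o=robot.observe();q=o['tool_rot'];R0=Ro.from_quat([q[1],q[2],q[3],q[0]]).as_matrix();p0=np.array(o['tool_pos'])
M=model(*DK,0);r=p0+54*R0[:,2]-M['hub'];print('lean',np.arctan2(-r@M['ex'],r[2]),'rad',np.hypot(r@M['ex'],r[2]),np.abs(o['dq']).max())
s=cap('scene','s5');d=cap('side','d5')
for k,c in(('s',s),('d',d)):
  for l in(-.08,0,.08):
    N=model(*DK,l,2.5);print(k,l,{n:np.round(proj(c,N[n]),0).tolist() for n in('barL','barR','piv','foot')})
a=cv2.imread('pics/s5.png');b=cv2.imread('pics/d5.png')
A=cv2.resize(a[170:370,240:440],(390,390),interpolation=cv2.INTER_CUBIC);B=cv2.resize(b[150:310,220:380],(390,390),interpolation=cv2.INTER_CUBIC)
cv2.imwrite('pics/z5.png',np.hstack([A,B]))
```

```text
t 9.65 TCP dock -1.5 -0.0 352.7 tilt 0.008 F [-0.1  3.4 10. ] w 16.0
lean 0.004540692147269988 rad 226.72047707764733 0.001115564714910461
s -0.08 {'barL': [354.0, 244.0], 'barR': [303.0, 255.0], 'piv': [363.0, 293.0], 'foot': [370.0, 348.0]}
s 0 {'barL': [352.0, 236.0], 'barR': [301.0, 248.0], 'piv': [362.0, 290.0], 'foot': [371.0, 348.0]}
s 0.08 {'barL': [349.0, 229.0], 'barR': [299.0, 241.0], 'piv': [361.0, 287.0], 'foot': [372.0, 347.0]}
d -0.08 {'barL': [289.0, 188.0], 'barR': [314.0, 175.0], 'piv': [280.0, 244.0], 'foot': [260.0, 272.0]}
d 0 {'barL': [294.0, 190.0], 'barR': [319.0, 177.0], 'piv': [281.0, 244.0], 'foot': [259.0, 269.0]}
d 0.08 {'barL': [300.0, 192.0], 'barR': [325.0, 179.0], 'piv': [283.0, 244.0], 'foot': [258.0, 266.0]}
```

View pics/z5.png

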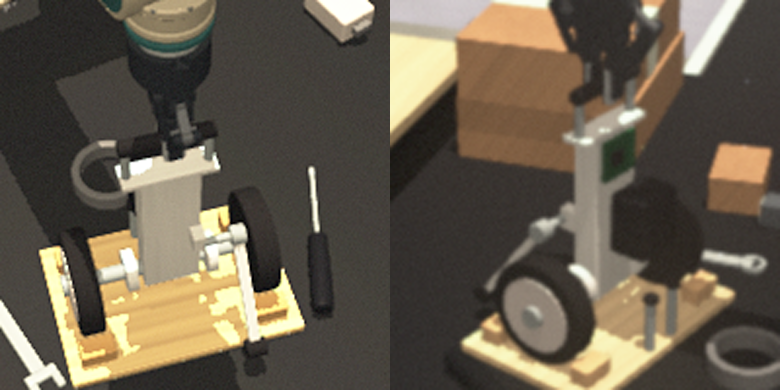

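The frame stands upright in the grip. Bar ends at scene px (351,236) and (301.5,246) match a lean of about 0–0.02. The foot at (372,347) matches 2.5 rad, and the grip has been still for 0.8 s. Handing in.

Run:
```python
from h import *
where();print(robot.close_job())
```

```text
t 9.75 TCP dock -1.5 -0.0 352.7 tilt 0.008 F [-0.5  3.6 10.1] w 16.1
the job is handed in; nothing more can be done
None
```

I flipped the kickstand over centre with the shut fingers while the frame still leaned. I then gripped the grab bar at 60 N, raised the frame along its arc and handed in at 9.75 s while still holding it.

**Kickstand:** it is fully down. After the flip, the foot's triangulated height was 97.5 mm, against 97.6 mm predicted for 2.5 rad. It still matched 2.5 rad in the scene picture once the frame was upright.

**Frame:** it is upright, but my lean estimates disagree slightly. Arm kinematics give about 0.005 rad, the scene camera 0 to 0.02 rad and the side camera about 0.04 rad. All are inside the 0.08 limit, so I made no correction.

**Hold:** the arm was still, with the fingers open 16 mm on the 18 mm rubber bar and about 10 N on the tool. The grasp point was within a few millimetres of the bar's middle.

**Other things:** nothing else was touched on purpose. The bystanders visible in the last crops had not visibly moved; I did not measure their positions.

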